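# Clear the micrometer stand and flip open the gauge-block case

## Robot

A 7-joint arm with a two-finger parallel gripper is mounted at the origin on the work surface. World frame = base frame: x ahead of the robot, y to its left, z up, the work surface at z = 0. Lengths are in mm, angles in rad, forces in N, time in s.
With the tool pointing down it reaches from about 400 to 875 mm from the base axis. Payload 4.4 kg.
Tool frame: the origin (TCP) lies at the very end of the fingers, on their centre line; the grasp point (between the pads) lies 19 mm behind it; z points along the fingers, y is the line along which they close (so a half turn about z gives the same grasp; the last joint's range is limited). The gripper opens to 85 mm and grips with 20 to 120 N. Pads are 22 mm wide; open, the fingers measure 114 mm over their backs; the gripper's body (76 mm by 85 mm) begins 54 mm behind the grasp point. The pads swing forward as they close: fully open they stand 13 mm farther back than shut.
Start: joints at [-1.28, 0.628, 0.038, 1.517, -0.027, 0.996, -0.02], TCP at [227.007, 609.086, 208.713] pointing down, gripper open.
Joint ranges: [-3.06, 3.06], [-0.37, 2.12], [-1.25, 1.32], [0.18, 2.47], [-1.1, 4.24], [0.23, 1.98], [-2.94, 2.94]. Speed limits (rad/s): [2.57, 2.57, 3.14, 3.14, 3.14, 3.14, 3.14].

## Interface

Orientations are given as [roll, pitch, yaw] about the fixed x, y, z axes, in that order (R = Rz(yaw) Ry(pitch) Rx(roll)).
In Python, from cell import ctrl gives the robot as it stands.
- The arm moves only by the tool step_arm, never from a script. Its argument "series" is a list that holds one entry, the list of rows, each a list of 7 numbers: the turn, a rotation vector about the tool's x, y, z as a fraction of full scale, then the shift along the tool's x, y, z as a fraction of full scale, then the closure, from 0 (fully open) to 1 (shut). In form: [[[ax, ay, az, tx, ty, tz, gripper], ...]]. A call has 1 to 12 rows; each row shifts and turns the commanded pose from where the row before left it, along the tool's axes as they then stand; what a row does not reach is not made up. Full scale, the value 1, is 150 mm for a shift and 45 degrees for a turn. A row lasts 1/10 s, in which the tool goes at most 50 mm and 8.59 degrees, less where a joint would pass 70% of its speed; a pose out of reach is approached as far as the arm can. A call with a number of a shift or a turn outside -1 to 1 is refused whole. A call with a gripper value outside its range is refused whole. The fingers move at their own pace and stop on an object; the grip force is fixed at half the most. Time passes only in rows, so rows that do not move let the fingers close. It gives the time, the measured TCP pose, the force, the opening and the grip force at its end, in the units of the state.
- ctrl.read_state(): the state, without advancing time (a new reading comes with each control period).
- ctrl.get_image(name): name is "scene" or "top"; returns a dict with "img" (420x560x3 uint8, red, green, blue), "fx", "fy", "cx", "cy" (pixels), "R" (3x3) and "t" (3): a world point X has camera coordinates R X + t. Camera axes: x right, y down, z forward; pixel columns grow to the right and rows downward; lengths in mm; the calibration is good to about 2 mm. A picture is of the moment at which its call begins. There is no depth.
- ctrl.finish_job(): hands the job in; it is judged then, once.
Trained networks look in a picture, given as the dict that the camera call returned (one of the last four; its "shot" number tells which), for a name from the list of things; names that differ only in an ending like _2 or _b are one class to them, and where a whole thing is asked for, a point or a joint stands for the part that bears it (a point fixed in the world has none). Each returns a list of dicts, best first, with "score" (0 to 1); they miss things now and then, are a little off and sometimes report something else, mostly with a low value. They report only what shows in the picture. A call takes as long as a camera call. They do not tell look-alikes from the thing itself.
- ctrl.recognise(picture, thing): "centre" ([column, row] in pixels, amid what is visible of it).
The state is a dict: "clock": time; "qpos": joint angles; "qd": joint speeds; "tau": joint torques, N m; "eef_pos": TCP position; "tool_rot": TCP orientation; "force": force on the tool from outside, world axes, zero at the start; "torque": the same for the moment, N m; "width": finger opening in mm; "gripper_force": force on a finger pad.
Only numpy, scipy, OpenCV 4.12 (cv2) and the standard library are available. Lean on these libraries where they do the work, as an engineer would, in place of code of your own. Each camera call takes 0.05 s, during which the arm holds its last target. There are 200 camera calls.

## Task

Open the gauge-block case, the broader and taller of the two closed black cases: first push the grey micrometer stand by its iron base, sliding it along the bench out from behind the case until all of it is past one end of the case and out of the lid's way, then put a fingertip under the lid's front lip and gently swing the lid up and over, past upright, so that it rests open by itself. Only push with the fingers: grip and lift nothing, do not push on the micrometer, and do not let the stand bump the case or its lid. Keep the case where it is, and leave the caliper case shut and the other things where they are.

Things in the scene. Friction and masses are not known exactly. Their poses are not given: they have to be found in the camera images.
- block_case: Gauge-block case of black plastic, loose, 1.8 kg. Origin: centre of underside; x from the front (lip side, facing the robot's right) to the hinge side, y along the hinge, roughly towards the robot, z up. Base 120 (x) by 190 (y) by 40 high; 59 high with the shut lid. Behind its back face two stop lugs at y = +60 and -60 (24 wide) reach 18 mm out, 20 to 33 mm above the bench.
- block_lid (a joint): Angle of the gauge-block case's lid (rad): 0 shut, 1.92 fully open on its stop. Hinge axis: the case's y direction at x = +60, z = +41 mm in its frame. No latch; about 160 g, swings freely, lightly damped: let go below about 1.4 it falls shut, beyond it falls open. The lid is 18 thick and in opening sweeps all above the case and up to 65 mm behind the hinge.
- block_lid_lip (a point): Middle of the front lower edge of the lip on the gauge-block case's lid, moving with it, 135 mm from the hinge axis. The moulded lip is 60 wide (y), 5 thick and projects 15 mm forward from the middle of the lid's front edge; its underside is 42 mm above the bench when shut, with free space below.
- stand: Micrometer stand, grey cast iron, about 1.1 kg in all, loose, just behind the gauge-block case. Origin: centre of underside. Base 60 (x) by 120 (y) by 20 high, flat sides and ends, y about along the case's y. The low toe is its -y end, away from the robot; a ridge rises to the upright (y 13 to 55, 34 wide, 97 high; clamp jaws to 119). Black knob on the +x side to x = 38, 78 mm up.
- micrometer: Small outside micrometer clamped fast on top of the stand. Origin: on the bench below its middle (32.5 mm along +y from the stand's origin), axes as the stand's. Its C frame (radius 26) opens upwards; its axis lies along x, 136 mm above the bench, from x = +31 to -84 mm, so that the thimble (17 thick) hangs over the case's lid while the stand is behind it.
- caliper_case: Caliper case of black plastic, closed, long, narrow and flat: 88 by 240 by 38 high. Origin: centre of underside, y along its length. Leave alone.
- caliper_lid (a joint): Angle of the caliper case's lid (rad), 0 shut. Leave shut.
- parallel_block: Ground steel block with holes, 51 (x) by 76 (y) by 25 high, origin at the centre of its underside. Leave alone.
- ring_gauge: Steel ring gauge, 62 across, 22 high, origin at the centre of its underside. Leave alone.
- pen_block: Wooden block 50 by 85 by 35 with four upright markers, 138 high in all; origin at the centre of its underside. Leave alone.
- spray_oil: White can with a black cap, 54 across, 130 high, origin at the centre of its underside. Leave alone.
- loupe: Black round standing loupe, 48 across, 48 high, origin at the centre of its underside. Leave alone.
- screwdriver: Screwdriver lying down, 160 long along its x. Leave alone.
Things that resemble listed ones, but are neither listed nor needed, are in the scene too. Of the things like the stand, leave any that is yellow; of the rest the larger one is meant.

How it is judged (in metres and radians):
On the way, in this order (a step that is already met when the one before it is completed fails the run):
1. the stand is pushed past an end of the case while the lid is still shut ((y of stand in the frame of block_case above 0.125 m or y of stand in the frame of block_case below -0.125 m) and value of joint block_lid below 0.15 rad), for 0.1 s.
2. the lid is over centre and lies open on its stop (value of joint block_lid above 1.75 rad), for 0.2 s.
At the end, for the whole second after the job is handed in: The lid rests open beyond 1.75 rad; the stand is upright, at rest on the bench, its centre over 125 mm to one side of the case's centre along the hinge; the case and all other things are within 30 mm of their starts; the caliper case is shut ((y of stand in the frame of block_case above 0.125 m or y of stand in the frame of block_case below -0.125 m) and value of joint block_lid above 1.75 rad and angle between stand's own z axis and vertical below 0.05 rad and height (world z) of stand below 0.006 m and linear speed of stand below 0.02 m/s and distance of each of block_case, caliper_case, parallel_block, ring_gauge, pen_block, spray_oil, loupe, screwdriver from where it was at the start of the episode below 0.03 m and value of joint caliper_lid below 0.1 rad); the robot touches nothing.
It fails at once if the stand is lifted, tipped, gripped or rammed (over 30 N), or the micrometer itself is pushed (height (world z) of stand above 0.01 m or angle between stand's own z axis and vertical above 0.15 rad or contact force between the arm and micrometer above 2 N or contact force between the fingers and stand above 30 N).
It fails at once if the stand and the case or its lid bump each other (contact force between block_case and stand above 1 N).
It fails at once if the case is lifted, tipped or shoved out of place (height (world z) of block_case above 0.01 m or angle between block_case's own z axis and vertical above 0.1 rad or distance of block_case from where it was at the start of the episode above 0.04 m).
It fails at once if the lid is gripped or forced (over 20 N) or flung open (over 5 rad/s) (contact force between the fingers and block_case above 20 N or velocity of joint block_lid above 5 rad/s).
It fails at once if the caliper case is opened, or a bystander is lifted or knocked over (value of joint caliper_lid above 0.15 rad or height (world z) of any of caliper_case, parallel_block, ring_gauge, pen_block, spray_oil, loupe, screwdriver above 0.03 m or angle between any of caliper_case, parallel_block, ring_gauge, pen_block, spray_oil, loupe's own z axis and vertical above 0.5 rad).
It also fails if it takes over 58 s, if anything falls off the work surface, if the arm or the gripper's body presses on something with over 40 N, if the wrist force passes 120 N, or if a joint passes its speed limit or range.

## Working session

There is one attempt and no reset: what is moved stays moved. The work goes in short steps, Python scripts to look and compute and a tool call to move; the robot and the scene stay as the last step left them, time stands still between calls to the robot, and variables do not carry over. Pictures are saved under pics/ and viewed, at most 10 in all, crops included, and the job is handed in when it is done.

Besides the shell and the picture viewer there is one more tool, called after ">>>" by a JSON object that holds its "op" and its "data". step_arm: Moves the arm, as the interface text tells. Shift numbers are shares of 150 mm and turn numbers shares of 45 degrees, none past 1 either way. Its arguments: {"type":"object","properties":{"series":{"type":"array","items":{"type":"array","items":{"type":"array","items":{"type":"number","minimum":-1,"maximum":1}}}}},"required":["series"]}

```bash
mkdir -p pics
cat > h.py <<'E'
import numpy as np, cv2, json
from cell import ctrl
def shot(n):
    p=ctrl.get_image(n); return p
def save(p,f): cv2.imwrite('pics/'+f,p['img'][:,:,::-1])
def proj(p,X):
    c=np.asarray(p['R'])@np.asarray(X,float)+np.asarray(p['t']); return np.array([p['fx']*c[0]/c[2]+p['cx'],p['fy']*c[1]/c[2]+p['cy']])
def ray(p,uv,z):
    R=np.asarray(p['R']);t=np.asarray(p['t']).ravel()
    d=R.T@np.array([(uv[0]-p['cx'])/p['fx'],(uv[1]-p['cy'])/p['fy'],1]);o=-R.T@t
    return o+d*(z-o[2])/d[2]
E
python3 - <<'E'
from h import *
s=ctrl.read_state();print(s['eef_pos'],s['tool_rot'],s['clock'],s['width'])
for n in('top','scene'):
    p=shot(n);save(p,n+'0.png');print(n,(-np.asarray(p['R']).T@np.asarray(p['t']).ravel()).round(),p['fx'])
    for th,z in(('block_case',30),('block_lid_lip',42),('stand',50),('micrometer',136),('caliper_case',38),('pen_block',60),('spray_oil',130),('loupe',48),('ring_gauge',22),('parallel_block',25),('screwdriver',10)):
        print(th,[(np.round(r['centre']).tolist(),round(r['score'],2),ray(p,r['centre'],z)[:2].round().tolist()) for r in ctrl.recognise(p,th)[:3]])
E
```

```text
[226.76000315 608.44134745 207.75957152] [-3.13966295e+00  2.29460821e-05  2.78481970e+00] 0.0 85.37725227778117
top [ 272.  -18. 1204.] 437.55350813034954
block_case [([251.0, 172.0], 0.74, [583.0, 54.0])]
block_lid_lip [([251.0, 171.0], 0.82, [582.0, 53.0])]
stand [([166.0, 303.0], 0.96, [226.0, 265.0]), ([206.0, 177.0], 0.84, [562.0, 174.0]), ([168.0, 143.0], 0.67, [657.0, 282.0])]
micrometer [([153.0, 276.0], 0.63, [293.0, 279.0]), ([151.0, 126.0], 0.56, [671.0, 305.0]), ([290.0, 135.0], 0.53, [651.0, -48.0])]
caliper_case [([448.0, 193.0], 0.68, [524.0, -484.0])]
pen_block [([104.0, 196.0], 0.96, [505.0, 441.0])]
spray_oil [([98.0, 156.0], 0.75, [594.0, 436.0])]
loupe [([117.0, 237.0], 0.89, [396.0, 405.0])]
ring_gauge [([297.0, 208.0], 0.88, [485.0, -74.0])]
parallel_block [([290.0, 135.0], 0.95, [691.0, -52.0]), ([98.0, 152.0], 0.38, [635.0, 482.0])]
screwdriver [([398.0, 242.0], 0.76, [393.0, -350.0])]
scene [978. 798. 671.] 404.1269993562905
block_case [([255.0, 247.0], 0.74, [584.0, 51.0]), ([387.0, 337.0], 0.66, [493.0, 444.0])]
block_lid_lip [([255.0, 240.0], 0.6, [576.0, 39.0]), ([201.0, 240.0], 0.6, [698.0, -30.0]), ([196.0, 165.0], 0.46, [545.0, -460.0])]
stand [([293.0, 273.0], 0.98, [566.0, 206.0]), ([407.0, 251.0], 0.84, [269.0, 277.0]), ([269.0, 318.0], 0.68, [683.0, 299.0])]
micrometer [([296.0, 232.0], 0.77, [541.0, 172.0]), ([273.0, 305.0], 0.64, [702.0, 345.0]), ([253.0, 250.0], 0.25, [657.0, 183.0])]
caliper_case [([196.0, 166.0], 0.63, [544.0, -461.0])]
pen_block [([386.0, 336.0], 0.67, [517.0, 458.0]), ([293.0, 275.0], 0.5, [575.0, 220.0])]
spray_oil [([345.0, 349.0], 0.78, [647.0, 483.0]), ([195.0, 164.0], 0.53, [607.0, -290.0]), ([293.0, 228.0], 0.2, [530.0, 145.0])]
loupe []
ring_gauge [([264.0, 217.0], 0.69, [484.0, -73.0])]
parallel_block [([200.0, 244.0], 0.97, [701.0, -38.0])]
screwdriver [([296.0, 275.0], 0.65, [536.0, 179.0])]
```

Run:
```python
import cv2
a=cv2.imread('pics/top0.png')[90:330,60:330];cv2.imwrite('pics/top0c.png',cv2.resize(a,None,fx=2.4,fy=2.4,interpolation=cv2.INTER_CUBIC))
a=cv2.imread('pics/scene0.png')[130:380,150:450];cv2.imwrite('pics/scene0c.png',cv2.resize(a,None,fx=2.4,fy=2.4,interpolation=cv2.INTER_CUBIC))
```

```text
(no output)
```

View pics/top0c.png

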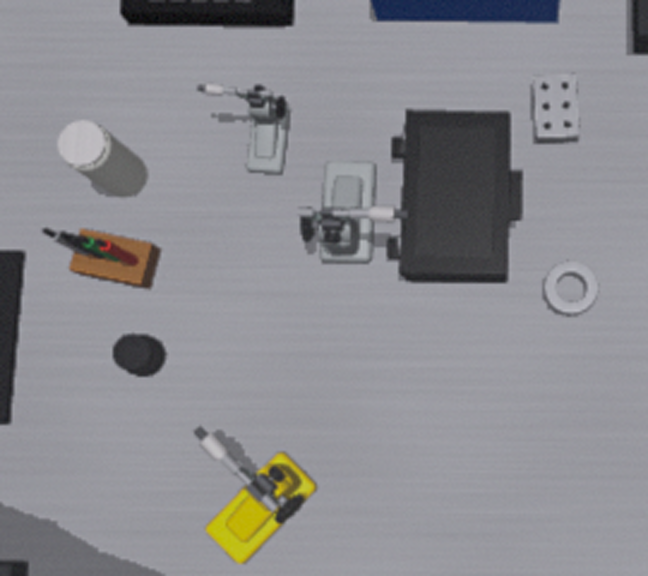

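View pics/scene0c.png

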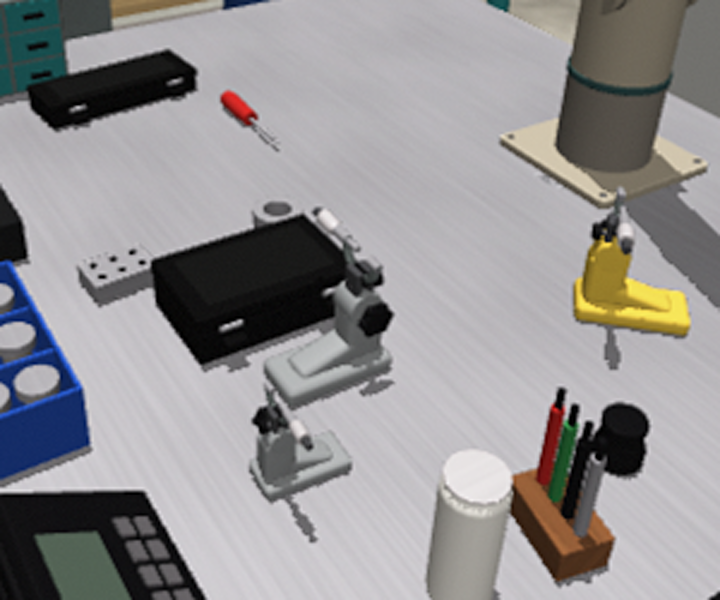

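The top picture shows the case at crop (405–510, 110–280), with its hinge lugs on the left and the lip on the right at (516, 195). The large grey stand sits at (322–375, 160–262) with its toe pointing away from the robot. The yellow stand and the small grey one are decoys. I'll fit the poses of the case and the stand.

```bash
cat >> h.py <<'E'
def T(pose,P):
    x,y,a=pose;c,s=np.cos(a),np.sin(a);P=np.asarray(P,float).reshape(-1,3)
    return np.c_[x+c*P[:,0]-s*P[:,1],y+s*P[:,0]+c*P[:,1],P[:,2]]
def box(x0,x1,y0,y1,z0,z1): return np.array([[x,y,z] for x in(x0,x1) for y in(y0,y1) for z in(z0,z1)])
CASE=[box(-60,60,-95,95,0,59),box(-75,-60,-30,30,42,47),box(60,78,48,72,20,33),box(60,78,-72,-48,20,33)]
def sil(p,pose,boxes,k=4):
    m=np.zeros((420*k,560*k),np.uint8)
    for b in boxes:
        uv=np.array([proj(p,X) for X in T(pose,b)]);cv2.fillConvexPoly(m,cv2.convexHull(np.round(uv*k+k/2-.5).astype(np.int32)),1)
    return cv2.resize(m*255,(560,420),interpolation=cv2.INTER_AREA)/255.
E
cat > fit.py <<'E'
from h import *
from scipy.optimize import minimize
p=shot('top');save(p,'t1.png')
g=p['img'].max(2).astype(float);m=np.clip((100-g)/40,0,1)
r=np.s_[125:218,218:290]
def cost(v): return np.abs(sil(p,v,CASE)[r]-m[r]).sum()
a=-np.pi/2+np.pi
best=min((minimize(cost,[583+d,54,np.pi/2+e],method='Nelder-Mead',options=dict(initial_simplex=[[583+d,54,np.pi/2+e],[593+d,54,np.pi/2+e],[583+d,64,np.pi/2+e],[583+d,54,np.pi/2+e+.08]])) for d in(-8,8) for e in(-.05,.03)),key=lambda q:q.fun)
print('case',best.x,best.fun)
cs=best.x
f=lambda c:ray(p,[c[0]/2.4+60-.3,c[1]/2.4+90-.3],20)
C=[f(c) for c in((324,161),(375,161),(372,262),(320,262))]
print(np.round(C),np.linalg.norm(C[0]-C[1]),np.linalg.norm(C[1]-C[2]))
ce=np.mean(C,0);d=(C[2]+C[3]-C[0]-C[1]);ya=np.arctan2(d[1],d[0])-np.pi/2
st=[ce[0],ce[1],ya];print('stand',st)
R=lambda v,X:T((0,0,-v[2]),[[X[0]-v[0],X[1]-v[1],0]])[0]
print('stand in case',R(cs,st),'dyaw',ya-cs[2]+0)
def draw(p,f,crop):
    k=5;x0,y0,x1,y1=crop;im=cv2.resize(p['img'][y0:y1,x0:x1,::-1],None,fx=k,fy=k,interpolation=cv2.INTER_CUBIC)
    def L(pose,b,col):
        uv=[((proj(p,X)-[x0,y0]+.5)*k) for X in T(pose,b)]
        for i in range(8):
            for j in(1,2,4):
                if not i&j: cv2.line(im,tuple(int(q) for q in uv[i]),tuple(int(q) for q in uv[i|j]),col,1)
    for b in CASE:L(cs,b,(0,255,0))
    L(st,box(-30,30,-60,60,0,20),(0,0,255));L(st,box(-17,17,13,55,20,97),(255,0,0));cv2.imwrite('pics/'+f,im)
draw(p,'ov_t.png',(175,120,295,220))
q=shot('scene');draw(q,'ov_s.png',(195,190,325,305))
E
python3 fit.py
```

```text
case [582.47072297  57.32034432   1.57806936] 428.2166666666667
[[627. 214.  20.]
 [627. 154.  20.]
 [507. 154.  20.]
 [507. 213.  20.]] 59.43517874915313 120.14908785717057
stand [np.float64(566.8475999771188), np.float64(183.70736938622466), np.float64(-4.710227943510279)]
stand in case [126.49730882  14.70350082   0.        ] dyaw -6.288297303755957
```

View pics/ov_t.png

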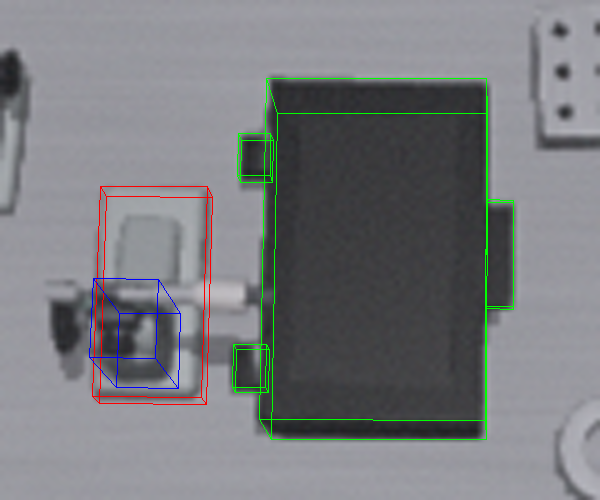

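View pics/ov_s.png

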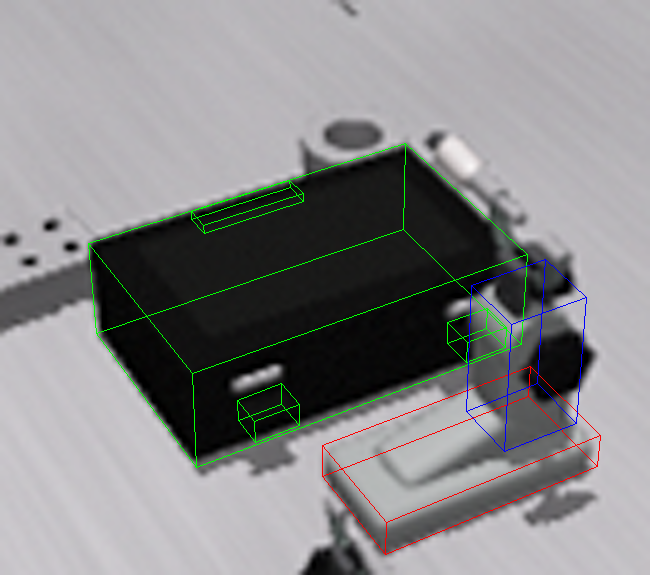

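The overlay fits both things. The case is at (582, 57) with yaw 90.4°, and the stand is at (567, 184), about 19 mm clear of the lugs. I'll turn the tool and travel high to the far side of the toe.

>>> {"op": "step_arm", "data": {"series": [[[0,0,-0.153,0,0,0,0.65],[0,0,-0.153,0,0,0,0.65],[0,0,-0.153,0,0,0,0.65],[0,0,0,-0.2,-0.2,0,0.65],[0,0,0,-0.2,-0.2,0,0.65],[0,0,0,-0.2,-0.2,0,0.65],[0,0,0,-0.2,-0.2,0,0.65],[0,0,0,-0.2,-0.2,0,0.65],[0,0,0,-0.2,-0.2,0,0.65],[0,0,0,-0.2,-0.2,0,0.65],[0,0,0,-0.2,-0.2,0,0.65],[0,0,0,-0.2,-0.2,0,0.65]]]}}

```text
clock: 2.5
eef_pos: [499.2, 338.8, 208.9]
tool_rot: [3.141, 0.0, -3.138]
force: [0.0, 0.0, -0.0]
width: 29.9
gripper_force: 0.0
```

>>> {"op": "step_arm", "data": {"series": [[[0,0,0,-0.21,-0.208,0,0.65],[0,0,0,-0.21,-0.208,0,0.65],[0,0,0,-0.21,-0.208,0,0.65],[0,0,0,-0.21,-0.208,0,0.65],[0,0,0,-0.21,-0.208,0,0.65],[0,0,0,0,0,0.25,0.65],[0,0,0,0,0,0.3,0.65],[0,0,0,0,0,0.3,0.65],[0,0,0,0,0,0.2,0.65],[0,0,0,0,0,0.15,0.65],[0,0,0,0,0,0,0.65],[0,0,0,0,0,0,0.65]]]}}

```text
clock: 3.7
eef_pos: [656.3, 184.7, 29.0]
tool_rot: [-3.142, 0.0, -3.138]
force: [-0.1, 0.3, 1.2]
width: 29.7
gripper_force: 0.0
```

>>> {"op": "step_arm", "data": {"series": [[[0,0,0,0,-0.007,0.07,0.65],[0,0,0,0,0,0.06,0.65],[0,0,0,0.05,0,0,0.65],[0,0,0,0.03,0,0,0.65],[0,0,0,0.02,0,0,0.65],[0,0,0,0.02,0,0,0.65],[0,0,0,0.02,0,0,0.65],[0,0,0,0.02,0,0,0.65]]]}}

```text
clock: 4.5
eef_pos: [632.0, 183.6, 9.5]
tool_rot: [3.141, 0.0, -3.138]
force: [0.3, 0.9, 0.2]
width: 29.7
gripper_force: 0.0
```

Run:
```python
from h import *
s=ctrl.read_state();print(s['eef_pos'],s['force'])
p=shot('scene');cv2.imwrite('pics/s2.png',cv2.resize(p['img'][150:310,180:380,::-1],None,fx=4,fy=3.75))
```

```text
[632.0185818  183.57387729   9.45173389] [0.3395254  0.85004649 0.15637315]
```

View pics/s2.png

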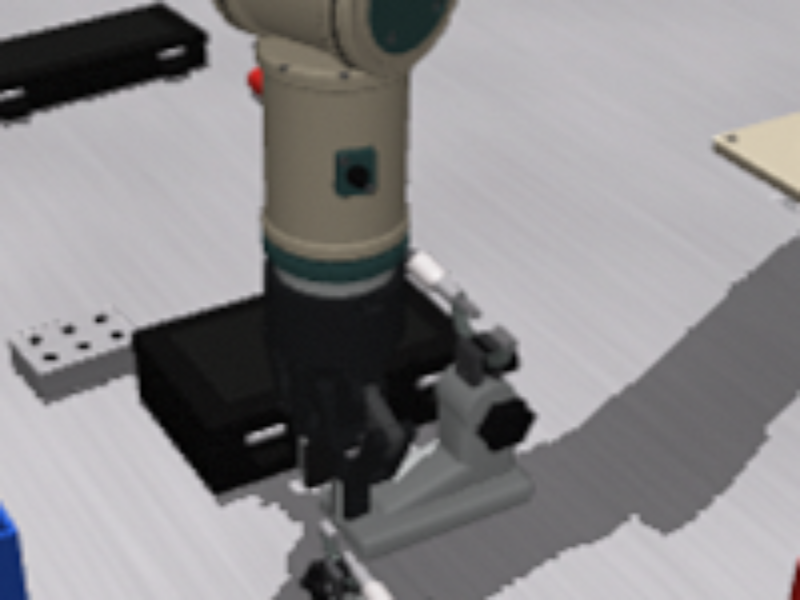

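The fingers stand at the toe end, around (350, 490), and are not over the base. I'll push on slowly until they make contact.

>>> {"op": "step_arm", "data": {"series": [[[0,0,0,0.02,0,0,0.65],[0,0,0,0.02,0,0,0.65],[0,0,0,0.02,0,0,0.65]]]}}

```text
clock: 4.85
eef_pos: [622.8, 183.5, 9.1]
tool_rot: [3.142, -0.0, -3.138]
force: [-1.0, 0.5, 0.2]
width: 30.0
gripper_force: 0.0
```

>>> {"op": "step_arm", "data": {"series": [[[0,0,0,0.02,0,0,0.65],[0,0,0,0.02,0,0,0.65],[0,0,0,0.02,0,0,0.65]]]}}

```text
clock: 5.15
eef_pos: [613.8, 183.5, 9.2]
tool_rot: [3.142, -0.0, -3.138]
force: [-0.2, 0.1, -0.1]
width: 29.9
gripper_force: 0.0
```

Run:
```python
from h import *
s=ctrl.read_state();print(s['eef_pos'],s['force'])
p=shot('scene');q=cv2.imread('pics/scene0.png');a=cv2.imread('pics/s2.png')
cv2.imwrite('pics/s3.png',np.hstack([cv2.resize(x[220:300,240:320],None,fx=5,fy=5,interpolation=cv2.INTER_CUBIC) for x in (q,p['img'][:,:,::-1])]))
```

```text
[613.7995659  183.46646366   9.19823998] [-0.19917767  0.05953905 -0.05891129]
```

View pics/s3.png

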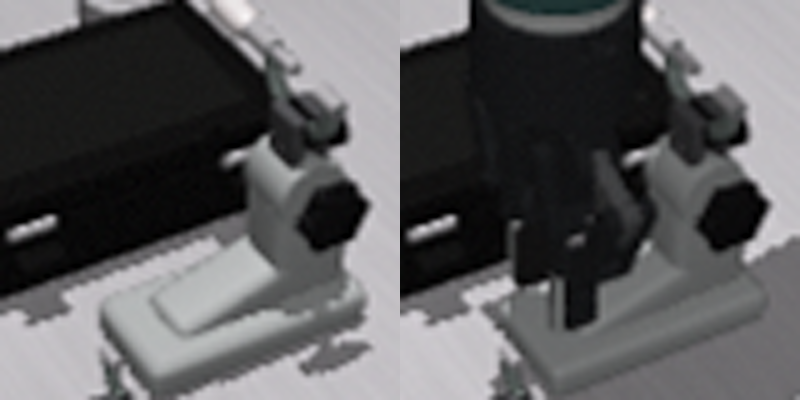

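The fingertips passed over the toe without touching it, because the half-open tips sit higher than the TCP. I'll raise, back off, close further and go lower.

>>> {"op": "step_arm", "data": {"series": [[[0,0,0,0,0,-0.06,0.65],[0,0,0,-0.15,0,0,0.65],[0,0,0,-0.15,0,0,0.85],[0,0,0,0,0,0,0.85],[0,0,0,0,0,0.05,0.85],[0,0,0,0,0,0.03,0.85],[0,0,0,0,0,0,0.85]]]}}

```text
clock: 5.9
eef_pos: [657.1, 183.6, 4.9]
tool_rot: [-3.141, -0.003, -3.137]
force: [0.6, 0.4, -0.5]
width: 12.8
gripper_force: 0.0
```

>>> {"op": "step_arm", "data": {"series": [[[0,0,0,0.06,0,0,0.85],[0,0,0,0.03,0,0,0.85],[0,0,0,0.02,0,0,0.85],[0,0,0,0.02,0,0,0.85],[0,0,0,0.02,0,0,0.85],[0,0,0,0.02,0,0,0.85],[0,0,0,0.02,0,0,0.85]]]}}

```text
clock: 6.6
eef_pos: [630.4, 183.5, 6.2]
tool_rot: [3.142, 0.0, -3.138]
force: [-0.1, -0.5, 0.0]
width: 13.0
gripper_force: 0.0
```

>>> {"op": "step_arm", "data": {"series": [[[0,0,0,0.02,0,0,0.85],[0,0,0,0.02,0,0,0.85],[0,0,0,0.02,0,0,0.85]]]}}

```text
clock: 6.9
eef_pos: [621.3, 183.5, 6.2]
tool_rot: [3.142, 0.0, -3.138]
force: [0.2, 0.2, 0.1]
width: 12.7
gripper_force: 0.0
```

Run:
```python
from h import *
s=ctrl.read_state();print(s['eef_pos'],s['force'])
p=shot('scene');q=cv2.imread('pics/scene0.png')
cv2.imwrite('pics/s4.png',np.hstack([cv2.resize(x[220:300,240:320],None,fx=5,fy=5,interpolation=cv2.INTER_CUBIC) for x in (q,p['img'][:,:,::-1])]))
```

```text
[621.34260069 183.47846497   6.19493409] [0.22187166 0.22114669 0.05201924]
```

View pics/s4.png

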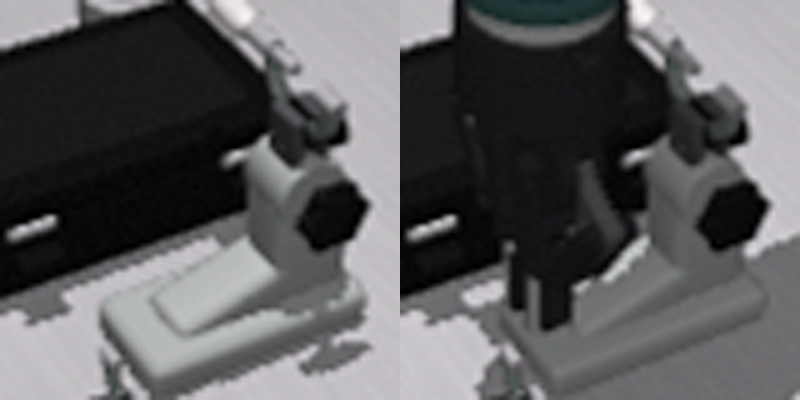

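Run:
```python
from h import *
p=shot('scene')
f=lambda X:((proj(p,X)-[240,220]+.5)*5).round()+[400,0]
for z in(0,6,10,20,30): print(z,f([621,183,z]),f([610,176,z]),f([610,204,z]),f([632,204,z]))
for c in((550,325),(505,310),(572,328)):
  for z in(6,20,28): print(c,z,ray(p,[(c[0]-400)/5+240-.5,c[1]/5+220-.5],z).round())
```

```text
0 [538. 359.] [551. 342.] [581. 378.] [540. 395.]
6 [539. 350.] [551. 333.] [581. 369.] [540. 385.]
10 [539. 344.] [551. 327.] [581. 363.] [540. 379.]
20 [539. 328.] [552. 311.] [582. 347.] [541. 363.]
30 [539. 312.] [552. 295.] [582. 330.] [541. 347.]
(550, 325) 6 [608. 171.   6.]
(550, 325) 20 [616. 184.  20.]
(550, 325) 28 [620. 192.  28.]
(505, 310) 6 [621. 151.   6.]
(505, 310) 20 [629. 164.  20.]
(505, 310) 28 [633. 172.  28.]
(572, 328) 6 [600. 178.   6.]
(572, 328) 20 [608. 191.  20.]
(572, 328) 28 [612. 198.  28.]
```

Projecting the picture puts the actual tips near z ≈ 25, well above the TCP reading, so they're still over the toe. I'll back off, shut the fingers fully and feel for the bench.

>>> {"op": "step_arm", "data": {"series": [[[0,0,0,0,0,-0.06,0.85],[0,0,0,-0.13,0,0,0.85],[0,0,0,-0.13,0,0,1],[0,0,0,0,0,0,1],[0,0,0,0,0,0.05,1],[0,0,0,0,0,0,1]]]}}

```text
clock: 7.6
eef_pos: [658.4, 183.5, 6.4]
tool_rot: [-3.141, -0.004, -3.138]
force: [-0.1, 0.6, -0.1]
width: -0.1
gripper_force: 0.0
```

>>> {"op": "step_arm", "data": {"series": [[[0,0,0,0,0,0.02,1],[0,0,0,0,0,0.01,1],[0,0,0,0,0,0,1]]]}}

```text
clock: 7.9
eef_pos: [660.0, 183.7, 2.8]
tool_rot: [-3.141, -0.001, -3.138]
force: [0.2, 0.4, 0.3]
width: 0.1
gripper_force: 0.0
```

Run:
```python
from h import *
s=ctrl.read_state();print(s['eef_pos'],s['force'],s['width'])
a,b=shot('scene'),shot('top');
for n in('scene','top'): pass
cv2.imwrite('pics/s5.png',np.hstack([cv2.resize(a['img'][210:300,230:310,::-1],None,fx=5,fy=5,interpolation=cv2.INTER_CUBIC),cv2.resize(b['img'][110:200,160:240,::-1],None,fx=5,fy=5,interpolation=cv2.INTER_CUBIC)]))
f=lambda X:((proj(a,X)-[230,210]+.5)*5).round()
e=s['eef_pos']
for z in(-10,0,5,10,20,30): print(z,f([e[0],e[1],z]),f([e[0]-11,e[1]+10,z]))
```

```text
[659.98402364 183.66191344   2.84498527] [0.21232743 0.38209958 0.26424088] 0.10375334189474734
-10 [117. 455.] [148. 460.]
0 [116. 439.] [148. 444.]
5 [116. 431.] [147. 436.]
10 [116. 423.] [147. 428.]
20 [116. 407.] [147. 412.]
30 [116. 391.] [147. 396.]
```

View pics/s5.png

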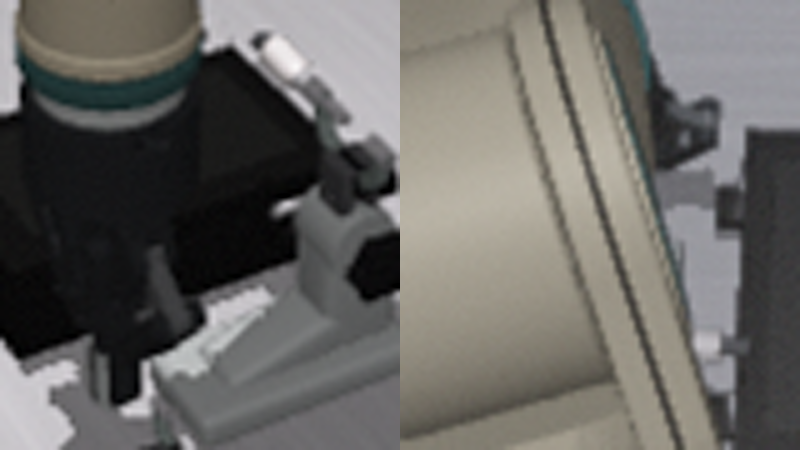

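The shut fingertip shows at crop (122, 405), while a tip at the reported pose would be near row 440. So the tip is about 18 mm above the reading. I'll feel downward, watching the force.

>>> {"op": "step_arm", "data": {"series": [[[0,0,0,0,0,0.02,1],[0,0,0,0,0,0.02,1],[0,0,0,0,0,0.015,1],[0,0,0,0,0,0,1]]]}}

```text
clock: 8.4
eef_pos: [660.2, 183.5, -5.6]
tool_rot: [-3.141, -0.001, -3.138]
force: [0.2, 0.6, 0.4]
width: 0.0
gripper_force: 0.0
```

>>> {"op": "step_arm", "data": {"series": [[[0,0,0,0,0,0.02,0.88],[0,0,0,0,0,0.02,0.88],[0,0,0,0,0,0,0.88],[0,0,0,0.06,0,0,0.88],[0,0,0,0.03,0,0,0.88],[0,0,0,0.02,0,0,0.88],[0,0,0,0.02,0,0,0.88]]]}}

```text
clock: 9.1
eef_pos: [640.8, 183.6, -10.8]
tool_rot: [3.142, 0.0, -3.138]
force: [-0.1, -0.9, 0.3]
width: 10.1
gripper_force: 0.0
```

>>> {"op": "step_arm", "data": {"series": [[[0,0,0,0.015,0,0,0.88],[0,0,0,0.015,0,0,0.88],[0,0,0,0.015,0,0,0.88]]]}}

```text
clock: 9.4
eef_pos: [635.8, 183.7, -10.7]
tool_rot: [3.141, 0.003, -3.138]
force: [3.8, 0.3, -2.6]
width: 10.2
gripper_force: 2.2
```

Contact. Now the steady push.

>>> {"op": "step_arm", "data": {"series": [[[0,0,0,0.02,0,0,0.88],[0,0,0,0.03,0,0,0.88],[0,0,0,0.04,0,0,0.88],[0,0,0,0.04,0,0,0.88],[0,0,0,0.04,0,0,0.88],[0,0,0,0.04,0,0,0.88],[0,0,0,0.04,0,0,0.88]]]}}

```text
clock: 10.1
eef_pos: [596.9, 183.4, -10.8]
tool_rot: [3.141, 0.001, -3.138]
force: [5.5, 0.5, -1.4]
width: 10.1
gripper_force: 2.5
```

Run:
```python
from h import *
s=ctrl.read_state();print(s['eef_pos'],s['force'],s['width'])
for n in('scene','top'):
    p=shot(n);print(n,[(np.round(r['centre'],1).tolist(),round(r['score'],2)) for t in('stand','block_case','micrometer') for r in ctrl.recognise(p,t)[:3]])
    save(p,n+'6.png')
```

```text
[596.91725217 183.38142997 -10.75509244] [ 5.5223048   0.49028303 -1.42643417] 10.144214424045966
scene [([408.1, 248.7], 0.88), ([271.0, 318.9], 0.63), ([242.2, 252.5], 0.62), ([385.6, 338.8], 0.51), ([311.1, 223.4], 0.69), ([273.6, 307.4], 0.65), ([408.7, 223.1], 0.54)]
top [([161.6, 304.1], 0.64), ([214.6, 186.8], 0.47), ([250.8, 168.9], 0.91), ([155.4, 280.0], 0.73), ([221.1, 194.9], 0.47)]
```

Run:
```python
from h import *
p=shot('scene');a=cv2.imread('pics/scene0.png');b=p['img'][:,:,::-1]
st=[566.8,183.7,1.573]
for nm,L in(('knob',(38,32,78)),('baseend',(30,60,10)),('toe',(30,-55,10)),('mictip',(-80,32.5,136)),('clamp',(0,32,110))):
    X=T(st,[L])[0];u=proj(p,X).round().astype(int);h=7
    t=a[u[1]-h:u[1]+h+1,u[0]-h:u[0]+h+1]
    v=proj(p,X-[38,0,0]).round().astype(int);w=h+12
    r=cv2.matchTemplate(np.ascontiguousarray(b[v[1]-w:v[1]+w+1,v[0]-w:v[0]+w+1]),t,cv2.TM_CCOEFF_NORMED);_,m,_,l=cv2.minMaxLoc(r)
    q=v+np.array(l)-12
    print(nm,u,'pred',v,'found',q,round(m,2),(ray(p,q,X[2])-ray(p,u,X[2])).round())
```

```text
knob [308 263] pred [322 258] found [323 256] 0.96 [-46.  -4.   0.]
baseend [314 280] pred [327 275] found [328 274] 0.57 [-43.  -1.   0.]
toe [274 296] pred [288 291] found [291 289] 0.76 [-47.  -0.   0.]
mictip [282 218] pred [295 214] found [294 220] 0.62 [-21.  22.   0.]
clamp [300 244] pred [313 239] found [316 238] 0.74 [-46.  -1.   0.]
```

>>> {"op": "step_arm", "data": {"series": [[[0,0,0,0.02,0,0,0.88],[0,0,0,0.03,0,0,0.88],[0,0,0,0.04,0,0,0.88],[0,0,0,0.04,0,0,0.88],[0,0,0,0.04,0,0,0.88],[0,0,0,0.04,0,0,0.88],[0,0,0,0.04,0,0,0.88]]]}}

```text
clock: 11.25
eef_pos: [558.8, 183.3, -11.0]
tool_rot: [3.141, 0.0, -3.138]
force: [3.1, 0.7, -2.1]
width: 10.2
gripper_force: 1.9
```

```bash
cat > track.py <<'E'
from h import *
import sys
D=float(sys.argv[1])
p=shot('scene');a=cv2.imread('pics/scene0.png');b=p['img'][:,:,::-1]
st=[566.8,183.7,1.573]
for nm,L in(('knob',(38,32,78)),('clamp',(0,32,110)),('baseend',(30,60,10)),('toe',(30,-55,10))):
    X=T(st,[L])[0];u=proj(p,X).round().astype(int);h=7
    t=cv2.resize(a[u[1]-h:u[1]+h+1,u[0]-h:u[0]+h+1],None,fx=1,fy=1)
    v=proj(p,X-[D,0,0]).round().astype(int);w=h+12
    r=cv2.matchTemplate(np.ascontiguousarray(b[v[1]-w:v[1]+w+1,v[0]-w:v[0]+w+1]),t,cv2.TM_CCOEFF_NORMED);_,m,_,l=cv2.minMaxLoc(r)
    q=v+np.array(l)-12
    print(nm,'pred',v,'found',q,round(m,2),(ray(p,q,X[2])-ray(p,u,X[2])).round())
E
python3 track.py 82
```

```text
knob pred [337 253] found [335 252] 0.92 [-80.  -2.   0.]
clamp pred [328 234] found [329 233] 0.72 [-86.  -2.   0.]
baseend pred [341 269] found [340 269] 0.58 [-81.  -1.   0.]
toe pred [303 284] found [304 284] 0.74 [-83.   1.   0.]
```

>>> {"op": "step_arm", "data": {"series": [[[0,0,0,0.02,0,0,0.88],[0,0,0,0.03,0,0,0.88],[0,0,0,0.04,0,0,0.88],[0,0,0,0.04,0,0,0.88],[0,0,0,0.04,0,0,0.88],[0,0,0,0.04,0,0,0.88],[0,0,0,0.04,0,0,0.88]]]}}

```text
clock: 12.0
eef_pos: [521.5, 183.2, -11.0]
tool_rot: [3.141, 0.0, -3.138]
force: [4.6, -0.1, -1.0]
width: 10.3
gripper_force: 2.3
```

>>> {"op": "step_arm", "data": {"series": [[[0,0,0,0.03,0,0,0.88],[0,0,0,0.04,0,0,0.88],[0,0,0,0.04,0,0,0.88],[0,0,0,0.04,0,0,0.88],[0,0,0,0.04,0,0,0.88],[0,0,0,0.04,0,0,0.88],[0,0,0,0.04,0,0,0.88],[0,0,0,0.02,0,0,0.88],[0,0,0,0,0,0,0.88],[0,0,0,-0.05,0,0,0.88],[0,0,0,-0.2,0,0,0.88],[0,0,0,-0.2,0,0,0.88]]]}}

```text
clock: 13.2
eef_pos: [544.2, 182.9, -11.5]
tool_rot: [-3.14, -0.005, -3.137]
force: [-0.4, -0.1, 0.4]
width: 10.3
gripper_force: 0.0
```

```bash
python3 track.py 160; python3 -c "
from h import *;s=ctrl.read_state();print(s['eef_pos'],s['qpos'],s['clock'])"
```

```text
knob pred [362 243] found [362 242] 0.88 [-163.   -1.    0.]
clamp pred [353 225] found [355 224] 0.65 [-167.   -2.    0.]
baseend pred [364 259] found [365 258] 0.54 [-166.   -4.    0.]
toe pred [329 274] found [331 273] 0.73 [-164.    1.    0.]
[552.26470428 182.6814759  -10.87294006] [-0.34908067  0.84321848 -0.03076713  1.86108049  0.05788096  0.43325473
  1.15055967] 13.25
```

The stand moved 164 mm straight and now sits about 180 mm past the case centre. I'll raise and yaw the tool so that it can tilt toward the lip.

>>> {"op": "step_arm", "data": {"series": [[[0,0,0,0,0,-0.2,1],[0,0,0,0,0,-0.3,1],[0,0,0,0,0,-0.3,1],[0,0,0,0,0,-0.3,1],[0,0,0,0,0,-0.3,1],[0,0,0,0,-0.3,0,1],[0,0,0,0,-0.3,0,1],[0,0,0,0,-0.3,0,1],[0,0,0,0,-0.3,0,1],[0,0,0,0,-0.3,0,1],[0,0,0,0,-0.3,0,1],[0,0,0,0,0,0,1]]]}}

```text
clock: 14.45
eef_pos: [544.2, -95.6, 198.3]
tool_rot: [-3.137, -0.004, 3.134]
force: [-0.7, -0.2, -0.0]
width: 0.2
gripper_force: 0.0
```

>>> {"op": "step_arm", "data": {"series": [[[0,0,0.182,0,0,0,1],[0,0,0.182,0,0,0,1],[0,0,0.182,0,0,0,1],[0,0,0.182,0,0,0,1],[0,0,0.182,0,0,0,1],[0,0,0.182,0,0,0,1],[0,0,0.182,0,0,0,1],[0,0,0.182,0,0,0,1],[0,0,0.182,0,0,0,1],[0,0,0.182,0,0,0,1],[0,0,0.182,0,0,0,1],[0,0,0,0,0,0,1]]]}}

```text
clock: 15.65
eef_pos: [545.5, -85.7, 198.2]
tool_rot: [-3.138, -0.001, 1.573]
force: [-0.1, 0.4, -0.1]
width: -0.0
gripper_force: 0.0
```

>>> {"op": "step_arm", "data": {"series": [[[0,0.18,0,0,0,0,1],[0,0.18,0,0,0,0,1],[0,0.18,0,0,0,0,1],[0,0.18,0,0,0,0,1],[0,0.18,0,0,0,0,1],[0,0.18,0,0,0,0,1],[0,0,0,0,0,0,1]]]}}

```text
clock: 16.35
eef_pos: [544.2, -91.1, 194.2]
tool_rot: [-3.131, -0.851, 1.56]
force: [-0.7, -0.3, -1.1]
width: 0.2
gripper_force: 0.0
```

```bash
python3 -c "
from h import *
from scipy.spatial.transform import Rotation as R
s=ctrl.read_state();print(s['eef_pos'],s['qpos'],s['clock'],s['force']);print(R.from_euler('xyz',s['tool_rot']).as_matrix().round(3))"
```

```text
[544.21193554 -91.11498935 194.17794253] [ 0.52470575  0.80627617  0.0533122   1.60377632 -0.74002272  1.36662828
  0.96582784] 16.35 [-0.67119652 -0.25348667 -1.06344641]
[[ 0.007  1.    -0.002]
 [ 0.659 -0.003  0.752]
 [ 0.752 -0.007 -0.659]]
```

>>> {"op": "step_arm", "data": {"series": [[[0,0,0,-0.145,0.063,0.173,1],[0,0,0,-0.145,0.063,0.173,1],[0,0,0,-0.145,0.063,0.173,1],[0,0,0,-0.145,0.063,0.173,1],[0,0,0,0,0,0,1],[0,0,0,0,0,0,1]]]}}

```text
clock: 16.95
eef_pos: [584.4, -64.8, 66.3]
tool_rot: [3.141, -0.849, 1.577]
force: [-0.4, -1.1, 0.1]
width: 0.2
gripper_force: 0.0
```

Run:
```python
from h import *
from scipy.spatial.transform import Rotation as R
s=ctrl.read_state();e=s['eef_pos'];M=R.from_euler('xyz',s['tool_rot']).as_matrix();print(e,s['qpos'],M.round(2).tolist())
ims=[]
for n in('top','scene'):
    p=shot(n);save(p,n+'7.png');c=proj(p,e-20*M[:,2]).round().astype(int);x0,y0=c[0]-40,c[1]-50
    im=cv2.resize(p['img'][y0:y0+100,x0:x0+80,::-1],None,fx=5,fy=5,interpolation=cv2.INTER_CUBIC)
    for X,col in((e,(0,0,255)),(e-18*M[:,2],(0,255,0)),(e+[0,0,18],(255,0,0)),(T([582.5,57.3,1.578],[[-75,0,42]])[0],(255,255,0))):
        u=(proj(p,X)-[x0,y0]+.5)*5;cv2.drawMarker(im,tuple(int(v) for v in u),col,cv2.MARKER_CROSS,9,1)
    ims.append(im)
cv2.imwrite('pics/p7.png',np.hstack(ims))
```

```text
[584.43749517 -64.75401579  66.29791841] [ 0.47979943  1.00854592  0.01834652  1.56383305 -0.8004289   1.2066683
  1.04681082] [[-0.0, 1.0, -0.0], [0.66, 0.01, 0.75], [0.75, 0.0, -0.66]]
```

View pics/p7.png

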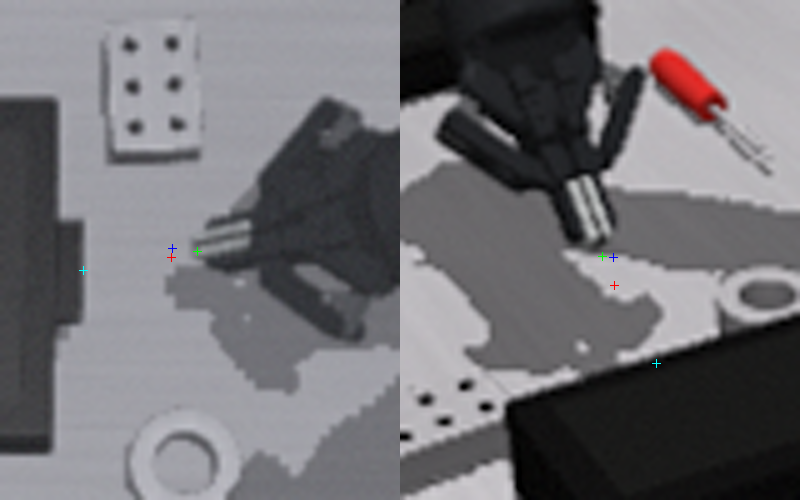

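The actual tip lies about 20 mm behind the TCP along the tool axis: the green cross meets the tip at (197, 250) in the top view. I'll drop below lip height and then go in under the lip.

>>> {"op": "step_arm", "data": {"series": [[[0,0,0,-0.042,-0.005,0.157,1],[0,0,0,-0.042,-0.005,0.157,1],[0,0,0,-0.042,-0.005,0.157,1],[0,0,0,0,0,0,1],[0,0,0,0,0,0,1]]]}}

```text
clock: 17.55
eef_pos: [582.9, -26.7, 5.8]
tool_rot: [3.139, -0.847, 1.575]
force: [-0.1, -0.5, 0.8]
width: 0.1
gripper_force: 0.0
```

>>> {"op": "step_arm", "data": {"series": [[[0,0,0,0.0264,0,0.03,1],[0,0,0,0.0264,0,0.03,1],[0,0,0,0.0264,0,0.03,1],[0,0,0,0.022,0,0.025,1],[0,0,0,0,0,0,1]]]}}

```text
clock: 18.05
eef_pos: [582.1, -1.5, 4.6]
tool_rot: [3.142, -0.849, 1.574]
force: [-0.2, 0.8, -0.5]
width: -0.1
gripper_force: 0.0
```

>>> {"op": "step_arm", "data": {"series": [[[0,0,0,0.015,0,-0.0132,1],[0,0,0,0.015,0,-0.0132,1],[0,0,0,0.015,0,-0.0132,1],[0,0,0,0.015,0,-0.0132,1],[0,0,0,0.015,0,-0.0132,1]]]}}

```text
clock: 18.55
eef_pos: [582.3, -3.3, 19.2]
tool_rot: [3.141, -0.848, 1.573]
force: [0.2, 1.3, -0.5]
width: 0.0
gripper_force: 0.4
```

```bash
cat > diff.py <<'E'
from h import *
p=shot('top');save(p,'t8.png')
a=cv2.imread('pics/top7.png').astype(int);b=p['img'][:,:,::-1].astype(int)
d=np.abs(a-b).max(2)[125:215,215:262]
print('changed px on lid',(d>25).sum(), 'rows/cols', [ (v.min(),v.max()) for v in np.where(d>25)] if (d>25).any() else '')
s=ctrl.read_state();print(s['eef_pos'],s['force'])
E
python3 diff.py
```

```text
changed px on lid 31 rows/cols [(np.int64(10), np.int64(67)), (np.int64(11), np.int64(46))]
[582.36241952  -3.19815451  19.67288458] [-0.60763582  1.07679486 -0.91651472]
```

```bash
cat > path.py <<'E'
from h import *
import sys
from scipy.spatial.transform import Rotation as R
ths=[float(v) for v in sys.argv[1:]]
s=ctrl.read_state();e=s['eef_pos'];M=R.from_euler('xyz',s['tool_rot']).as_matrix()
tx,tz=M[1:,0],M[1:,2];dl=np.arctan2(-tz[1],tz[0]);H=np.array([117.3,41])
def tcp(t):
    U=H+135*np.array([-np.cos(t),np.sin(t)])+10*tz if t<dl else H+125*np.array([-np.cos(t),np.sin(t)])
    return U-11*tx+20*tz
c=e[1:];U=c+11*tx-20*tz;print('clock',s['clock'],'tcp',e.round(1),'f',np.round(s['force'],1),'rot',M[:,2].round(2),'U angle',np.arctan2(U[1]-41,117.3-U[0]).round(3),'r',np.hypot(*(U-H)).round(),'j',s['qpos'].round(2))
for t in ths:
    n=tcp(t);d=n-c;c=n
    print(t,n.round(1),'tx %.3f tz %.3f'%(d@tx/150,d@tz/150))
E
python3 path.py .1 .17 .24 .31 .38 .45 .52 .59
```

```text
clock 18.6 tcp [582.4  -3.2  19.7] f [-0.6  1.1 -0.9] rot [-0.    0.75 -0.66] U angle 0.001 r 128.0 j [ 0.42  1.05 -0.03  1.65 -0.88  1.06  1.1 ]
0.1 [-1.8 26.4] tx 0.040 tz -0.023
0.17 [-0.5 35.7] tx 0.052 tz -0.035
0.24 [ 1.4 45. ] tx 0.055 tz -0.031
0.31 [ 4.  54.1] tx 0.057 tz -0.027
0.38 [ 7.1 63. ] tx 0.059 tz -0.023
0.45 [11.  71.6] tx 0.060 tz -0.019
0.52 [15.4 80. ] tx 0.061 tz -0.015
0.59 [20.3 88. ] tx 0.062 tz -0.011
```

>>> {"op": "step_arm", "data": {"series": [[[0,0,0,0.02,0,-0.012,1],[0,0,0,0.02,0,-0.012,1],[0,0,0,0.026,0,-0.017,1],[0,0,0,0.026,0,-0.017,1],[0,0,0,0.028,0,-0.015,1],[0,0,0,0.028,0,-0.015,1],[0,0,0,0.028,0,-0.014,1],[0,0,0,0.028,0,-0.014,1],[0,0,0,0,0,0,1]]]}}

```text
clock: 19.5
eef_pos: [582.3, 5.0, 54.5]
tool_rot: [3.141, -0.849, 1.575]
force: [0.8, -1.3, -1.2]
width: -0.1
gripper_force: 0.5
```

```bash
python3 diff.py; python3 path.py .38 .45 .52 .59 .66 .73 .8 .87 .94 1.01 1.08 1.15 1.22
```

```text
changed px on lid 370 rows/cols [(np.int64(7), np.int64(81)), (np.int64(9), np.int64(46))]
[582.27564535   4.83515471  54.01872414] [-0.27433489 -0.895511   -0.72122747]
clock 19.55 tcp [582.3   4.8  54. ] f [-0.3 -0.9 -0.7] rot [-0.    0.75 -0.66] U angle 0.279 r 125.0 j [ 0.41  1.   -0.03  1.67 -0.87  1.09  1.06]
0.38 [ 7.2 63. ] tx 0.055 tz -0.028
0.45 [11.  71.6] tx 0.060 tz -0.019
0.52 [15.4 80. ] tx 0.061 tz -0.015
0.59 [20.4 88. ] tx 0.062 tz -0.010
0.66 [25.9 95.7] tx 0.063 tz -0.006
0.73 [ 31.9 102.9] tx 0.062 tz -0.002
0.8 [ 37.9 109.2] tx 0.058 tz 0.003
0.87 [ 44.4 115.1] tx 0.058 tz 0.007
0.94 [ 51.3 120.5] tx 0.057 tz 0.011
1.01 [ 58.6 125.4] tx 0.056 tz 0.015
1.08 [ 66.1 129.8] tx 0.055 tz 0.019
1.15 [ 74.  133.6] tx 0.054 tz 0.022
1.22 [ 82.1 136.9] tx 0.052 tz 0.026
```

The lid is rising, with light force on the finger. I'll follow the arc.

>>> {"op": "step_arm", "data": {"series": [[[0,0,0,0.055,0,-0.028,1],[0,0,0,0.06,0,-0.019,1],[0,0,0,0.061,0,-0.015,1],[0,0,0,0.062,0,-0.01,1],[0,0,0,0.063,0,-0.006,1],[0,0,0,0.062,0,-0.002,1],[0,0,0,0.058,0,0.003,1],[0,0,0,0.058,0,0.007,1],[0,0,0,0.057,0,0.011,1],[0,0,0,0.056,0,0.015,1],[0,0,0,0,0,0,1]]]}}

```text
clock: 20.65
eef_pos: [582.1, 60.0, 125.7]
tool_rot: [3.14, -0.85, 1.576]
force: [-0.7, -0.0, -1.1]
width: 0.2
gripper_force: 0.1
```

```bash
python3 diff.py; python3 path.py 1.08 1.15 1.22 1.29 1.34 1.38 1.42 1.46 1.5 1.54 1.58 1.62 1.66
```

```text
changed px on lid 1524 rows/cols [(np.int64(0), np.int64(81)), (np.int64(6), np.int64(46))]
[582.03966863  59.00516779 125.00168307] [ 0.00653515 -1.1551763  -0.23256857]
clock 20.7 tcp [582.  59. 125.] f [ 0.  -1.2 -0.2] rot [-0.    0.75 -0.66] U angle 1.011 r 124.0 j [ 0.34  0.87 -0.04  1.73 -0.9   1.09  0.97]
1.08 [ 66.1 129.8] tx 0.055 tz 0.015
1.15 [ 74.  133.6] tx 0.054 tz 0.022
1.22 [ 82.1 136.9] tx 0.052 tz 0.026
1.29 [ 90.4 139.6] tx 0.050 tz 0.030
1.34 [ 96.4 141.2] tx 0.035 tz 0.023
1.38 [101.3 142.3] tx 0.027 tz 0.020
1.42 [106.3 143.1] tx 0.026 tz 0.021
1.46 [111.2 143.8] tx 0.025 tz 0.022
1.5 [116.2 144.2] tx 0.024 tz 0.023
1.54 [121.2 144.5] tx 0.023 tz 0.024
1.58 [126.2 144.5] tx 0.022 tz 0.025
1.62 [131.2 144.4] tx 0.021 tz 0.026
1.66 [136.2 144. ] tx 0.020 tz 0.026
```

>>> {"op": "step_arm", "data": {"series": [[[0,0,0,0.055,0,0.015,1],[0,0,0,0.054,0,0.022,1],[0,0,0,0.052,0,0.026,1],[0,0,0,0.05,0,0.03,1],[0,0,0,0.018,0,0.012,1],[0,0,0,0.018,0,0.012,1],[0,0,0,0.014,0,0.01,1],[0,0,0,0.014,0,0.01,1],[0,0,0,0.013,0,0.01,1],[0,0,0,0.013,0,0.01,1],[0,0,0,0.013,0,0.011,1],[0,0,0,0.013,0,0.011,1]]]}}

```text
clock: 21.9
eef_pos: [581.9, 110.8, 143.6]
tool_rot: [-3.141, -0.848, 1.573]
force: [0.6, -0.8, 0.1]
width: -0.2
gripper_force: 0.0
```

>>> {"op": "step_arm", "data": {"series": [[[0,0,0,0.012,0,0.012,1],[0,0,0,0.012,0,0.012,1],[0,0,0,0.012,0,0.012,1],[0,0,0,0.012,0,0.012,1],[0,0,0,0.012,0,0.012,1],[0,0,0,0.012,0,0.012,1],[0,0,0,0,0,0,1],[0,0,0,0,0,0,1],[0,0,0,0,0,0,1]]]}}

```text
clock: 22.8
eef_pos: [582.0, 125.7, 144.5]
tool_rot: [3.142, -0.848, 1.573]
force: [0.1, -0.2, -0.4]
width: -0.3
gripper_force: 0.0
```

```bash
python3 path.py
python3 - <<'E'
from h import *
a,b=shot('scene'),shot('top')
cv2.imwrite('pics/s9.png',np.hstack([cv2.resize(a['img'][140:290,170:390,::-1],(440,300)),cv2.resize(b['img'][110:260,160:320,::-1],(320,300))]))
E
```

```text
clock 22.8 tcp [582.  125.7 144.5] f [ 0.1 -0.2 -0.4] rot [-0.    0.75 -0.66] U angle 1.576 r 125.0 j [ 0.26  0.82 -0.07  1.79 -0.96  1.02  0.93]
```

View pics/s9.png

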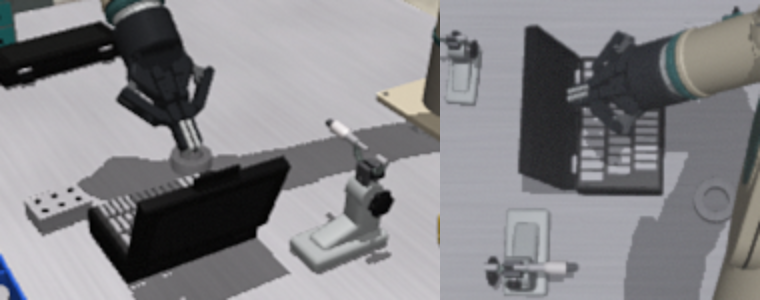

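The lid lies open past upright with the lip out to the left, the stand is upright and clear of the case, and the finger is free. I'll retract and hand in.

>>> {"op": "step_arm", "data": {"series": [[[0,0,0,0,0,-0.15,1],[0,0,0,0,0,-0.25,1],[0,0,0,0,0,-0.25,1],[0,0,0,0,0,0,1],[0,0,0,0,0,0,1],[0,0,0,0,0,0,1],[0,0,0,0,0,0,1]]]}}

```text
clock: 23.6
eef_pos: [581.3, 54.3, 208.5]
tool_rot: [-3.139, -0.85, 1.573]
force: [0.5, 0.0, -0.3]
width: -0.3
gripper_force: 0.0
```

```bash
python3 -c "
from h import *
print(ctrl.read_state()['eef_pos']);print(ctrl.finish_job())"
```

```text
[581.30371424  54.3074907  208.45141238]
the job is handed in; nothing more can be done
None
```

I pushed the stand about 164 mm along the bench, to roughly 180 mm past the case centre, and swung the gauge-block case's lid over; it rests open on its stop, the arm is clear, and the job was handed in at about 24 s (no verdict was returned).

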